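# Free the seized mill crank and hang it up to dry

### The job

The crank's pin has seized in the hand mill: hold the crank by its square head and work the pin loose, twisting it back and forth while pulling up, without lifting or dragging the mill. Stand the crank upright on the wooden board and let go, then take it again by its arm, hang it by its hook over the brass rail with the arm pointing away from the panel, and let it down gently so that it stays hanging. Leave the sauce bottle, the bowl and the jar alone.

Things in the scene. Friction and masses are not known exactly. Their poses are not given: they have to be found in the camera images.
- mill: Hand mill standing loose on four grippy rubber feet, 4 kg: red and aluminium drum 188 mm in diameter (feet 220 mm), 116 mm high, a small red chute on its -x side, and on top a dark steel boss 52 mm in diameter, up to 152 mm above the underside. Origin: centre of the underside, z up. The crank's pin sits in the boss, on the mill's axis. At the start the crank's x axis lies along the mill's.
- bore_mouth (a point): Centre of the boss's top, the mouth of an upright bore 22 mm deep that holds the pin. Pulled straight, the seized pin holds more than the mill's weight and lifts it; while it is being turned it resists the pull far less (turn 1.2 to 1.5 rad for each 4 to 5 mm of rise, then as much back; standing still it grips again). It is free after 22 mm.
- crank: Crank, 0.28 kg: upright steel pin 24 mm in diameter, 60 mm long; origin at the centre of its foot, z up, x along the arm. On it lies a flat aluminium arm, 14 mm wide, z 60 to 68 mm, x -32 to 77 mm. Over the pin a blue square head; near the arm's end a black knob; at the other end a lip turned down. Centre of mass 4 mm from the pin's axis towards the arm, 41 mm up: it stands by itself on its foot.
- crank_head (a point): Centre of the crank's blue square head, 20 x 20 mm, sides along the crank's x and y, z 68 to 90 mm above the foot; on the pin's axis, 79 mm above the foot. Hold it here for twisting. Axes as the crank.
- crank_arm (a point): Middle of the free stretch of the crank's arm between head and knob (x = 32 mm, 64 mm above the foot), where to hold it for hanging; free from x = 10 to 55 mm; axes as the crank.
- crank_knob (a point): Centre of the black knob on the arm's end, 22 mm in diameter, 22 mm high: x = 66 mm, 79 mm above the crank's foot. Axes as the crank.
- crank_slot (a point): Top middle of the crank's hook slot, x = -19 mm, 60 mm above the foot. The slot is 14 mm wide, between the pin and a lip at x = -32 to -26 mm that reaches down to 47 mm above the foot; it is open below and hangs over the rail, which then lies under this point. Axes as the crank.
- board: Wooden board, fixed, 180 x 140 x 14 mm; origin: centre of its underside, x along its length, z up; its top is 14 mm higher.
- rack: White splash panel standing on the table, fixed, 260 mm wide and 293 mm high; origin under the rail at table height; y along the panel, -x is its front. The front face is at x = +19 mm. Over the rail there is little room between a gripper and the panel: a gripper on the crank's square head does not fit, one on its arm does.
- rail_mid (a point): Middle of a round brass rail 8 mm in diameter, 240 mm long along the rack's y, 175 mm above the table, its axis 19 mm in front of the panel, brackets 114 mm either side. Axes as the rack: +x into the panel. The crank hangs with its lip between rail and panel, pin and arm in front; let go, it droops forward by about half a radian until its foot or lip leans on the panel.
- sauce: Amber sauce bottle, 56 mm in diameter, 150 mm high; origin: centre of its underside. To be left alone.
- bowl: Small steel bowl, 110 mm in diameter, 50 mm high; origin: centre of its underside. To be left alone.
- jar: Glass jar with white lid, 64 mm in diameter, 85 mm high; origin: centre of its underside. To be left alone.

How it is judged:
On the way, in this order (a step that is already met when the one before it is completed fails the run):
1. The crank is twisted one way by about 0.2 rad or more with its pin still in the bore ((y of crank_knob in the frame of mill above 0.012 m or y of crank_knob in the frame of mill below -0.012 m) and z of crank in the frame of mill below 0.148 m), for 0.02 s.
2. It is twisted back to where it began (within about 0.1 rad) or past it, with its pin still in the bore (y of crank_knob in the frame of mill between -0.008 and 0.008 m and z of crank in the frame of mill below 0.15 m), for 0.02 s.
3. The pin is out of the bore, with the mill on its feet (z of crank in the frame of mill above 0.155 m and height (world z) of mill below 0.006 m), for 0.1 s.
4. The crank stands upright on the board, let go (x of crank in the frame of board between -0.09 and 0.09 m and y of crank in the frame of board between -0.07 and 0.07 m and height (world z) of crank below 0.018 m and angle between crank's own z axis and vertical below 0.1 rad and contact force between crank and the fingers below 0.1 N and linear speed of crank below 0.03 m/s), for 0.2 s.
5. The crank is lifted off the board by its arm (height (world z) of crank above 0.03 m and distance between the grasp point and crank_arm below 0.032 m and contact force between crank and the fingers above 1 N), for 0.2 s.
At the end, for the whole second after the job is handed in: The crank, let go, hangs at rest over the brass rail: rail in its hook slot (slot top within 13 mm of the rail axis across it, 6 mm below to 14 mm above), knob over 40 mm in front of the rail, tilt below 0.9 rad; the mill stands on its feet (x of crank_slot in the frame of rail_mid between -0.013 and 0.013 m and z of crank_slot in the frame of rail_mid between -0.006 and 0.014 m and y of crank_slot in the frame of rail_mid between -0.12 and 0.12 m and x of crank_knob in the frame of rail_mid below -0.04 m and angle between crank's own z axis and vertical below 0.9 rad and linear speed of crank below 0.03 m/s and angular speed of crank below 0.3 rad/s and contact force between crank and rack above 0.5 N and contact force between crank and the fingers below 0.1 N and height (world z) of mill below 0.006 m and angle between mill's own z axis and vertical below 0.05 rad); the robot touches nothing.
It fails at once if The mill is lifted or dragged by more than 25 mm, or tipped (distance of mill from where it was at the start of the episode above 0.025 m or angle between mill's own z axis and vertical above 0.15 rad).
It fails at once if The sauce bottle, the bowl or the jar is moved by more than 20 mm (distance of any of sauce, bowl, jar from where it was at the start of the episode above 0.02 m).
It fails at once if The crank is let drop: it moves faster than 1 m/s (linear speed of crank above 1 m/s).
It also fails if it takes over 72 s, if anything falls off the work surface, if the arm or the gripper's body presses on something with over 40 N, if the wrist force passes 120 N, or if a joint passes its speed limit or range.

### The arm

A 6-joint arm with a two-finger parallel gripper is mounted at the origin on the work surface. World frame = base frame: x ahead of the robot, y to its left, z up, the work surface at z = 0. Lengths are in m, angles in rad, forces in N, time in s.
With the tool pointing down it reaches from about 0.375 to 0.9 m from the base axis. Payload 3.1 kg.
Tool frame: the origin (TCP) lies between the finger pads; the fingertips stand 8 mm ahead of it and the grasp point (between the pads) lies 11 mm behind it; z points along the fingers, y is the line along which they close (so a half turn about z gives the same grasp; the last joint's range is limited). The gripper opens to 85 mm and grips with 20 to 120 N. Pads are 22 mm wide; open, the fingers measure 114 mm over their backs; the gripper's body (76 mm by 85 mm) begins 54 mm behind the grasp point. The pads swing forward as they close: fully open they stand 13 mm farther back than shut.
Start: joints at [1.075, 0.527, 1.433, -0, 1.181, -0.178], TCP at [0.195, 0.594, 0.239] pointing down, gripper open.
Joint ranges: [-3.08, 3.08], [-0.75, 2.2], [0.22, 2.44], [-1.43, 4.57], [0, 2.65], [-2.85, 2.85]. Speed limits (rad/s): [2.79, 2.79, 3.14, 3.14, 3.14, 3.14].

### API

Orientations are given as a unit quaternion [x, y, z, w].
In Python, from station import readout, cams, sign_off gives the robot as it stands.
- The arm moves only by the tool send_rows, never from a script. Its argument "commands" is text: rows parted by semicolons, each of 5 numbers parted by spaces: the finger opening in mm, from 0 to 85.4, then the shift along the tool's x, y, z each as a share of 0.02 m, from -1 to 1, then the turn about the tool's z as a share of 4 degrees, from -1 to 1. In form: grip dx dy dz spin; .... A call has 1 to 20 rows; each row shifts and turns the commanded pose from where the row before left it, along the tool's axes as they then stand; what a row does not reach is not made up. A row lasts 1/12 s, in which the tool goes at most 41.7 mm and 7.16 degrees, less where a joint would pass 70% of its speed; a pose out of reach is approached as far as the arm can. A call with a number of a shift or a turn outside -1 to 1 is refused whole. A call with a gripper value outside its range is refused whole. The fingers move at their own pace and stop on an object; "grip_force" is the grip in N (left out, the last holds). Time passes only in rows, so rows that do not move let the fingers close. It gives the time, the measured TCP pose, the force, the opening and the grip force at its end, in the units of the state.
- readout.sense(): the state, without advancing time (a new reading comes with each control period).
- cams.snapshot(name): name is "side" or "top"; returns a dict with "pixels" (480x640x3 uint8, red, green, blue), "intrinsics" (3x3 intrinsics, pixels), "eye" and "rotation" of the camera in the world. Camera axes: x right, y down, z forward; pixel columns grow to the right and rows downward; lengths in m; the calibration is good to about 2 mm. A picture is of the moment at which its call begins. There is no depth.
- sign_off(): hands the job in; it is judged then, once.
The state is a dict: "t": time; "q": joint angles; "qd": joint speeds; "tau": joint torques, N m; "tcp_pos": TCP position; "tool_rot": TCP orientation; "force": force on the tool from outside, world axes, zero at the start; "ft_torque": the same for the moment, N m; "finger_gap": opening from 0.0 (shut) to 1.0 (fully open); "gripper_force": force on a finger pad.
Only numpy, scipy, OpenCV 4.12 (cv2) and the standard library are available. Lean on these libraries where they do the work, as an engineer would, in place of code of your own. Each camera call takes 0.05 s, during which the arm holds its last target. There are 200 camera calls.

## Working session

There is one attempt and no reset: what is moved stays moved. The work goes in short steps, Python scripts to look and compute and a tool call to move; the robot and the scene stay as the last step left them, time stands still between calls to the robot, and variables do not carry over. Pictures are saved under pics/ and viewed, at most 13 in all, crops included, and the job is handed in when it is done.

Besides the shell and the picture viewer there is one more tool, called after "Request:" as name(argument=value, ...) on one line, values as JSON. send_rows: Moves the arm, as the interface text tells. Its arguments: {"type":"object","properties":{"commands":{"type":"string"},"grip_force":{"type":"number"}},"required":["commands"]}

```bash
mkdir -p pics
cat > h.py <<'E'
import numpy as np, cv2
from station import readout, cams, sign_off
def snap(n,save=None):
    s=cams.snapshot(n); 
    if save: cv2.imwrite('pics/'+save,s['pixels'][:,:,::-1])
    return s
def ray(s,u,v):
    d=np.array(s['rotation'])@np.linalg.inv(np.array(s['intrinsics']))@np.array([u,v,1.]); return np.array(s['eye']),d
def onz(s,u,v,z):
    e,d=ray(s,u,v); return e+d*(z-e[2])/d[2]
def proj(s,p):
    c=np.array(s['intrinsics'])@(np.array(s['rotation']).T@(np.array(p)-np.array(s['eye']))); return c[:2]/c[2]
E
python3 - <<'E'
from h import *
for n in('top','side'):
    s=snap(n,n+'0.png'); print(n,np.round(s['eye'],3),np.round(s['rotation'],3).tolist(),np.round(s['intrinsics'],1).tolist())
r=readout.sense(); print({k:np.round(v,3).tolist() for k,v in r.items()})
E
```

```text
top [0.41  0.005 1.132] [-0.703, 0.705, -0.061, 0.072] [[487.0, 0.0, 320.2], [0.0, 487.0, 241.7], [0.0, 0.0, 1.0]]
side [ 0.518 -0.895  0.647] [0.86, -0.04, 0.032, -0.508] [[513.5, 0.0, 320.9], [0.0, 513.5, 235.5], [0.0, 0.0, 1.0]]
{'t': 0.1, 'q': [1.076, 0.528, 1.434, -0.0, 1.181, -0.178], 'qd': [0.0, -0.003, -0.001, -0.0, -0.0, 0.0], 'tau': [-0.0, -44.33, -17.859, -0.0, 0.004, 0.0], 'tcp_pos': [0.194, 0.593, 0.238], 'tool_rot': [0.158, 0.987, -0.001, -0.0], 'force': [0.106, 0.564, -0.881], 'ft_torque': [0.007, 0.017, 0.006], 'gripper_force': 0.0, 'finger_gap': 1.0}
```

View pics/top0.png

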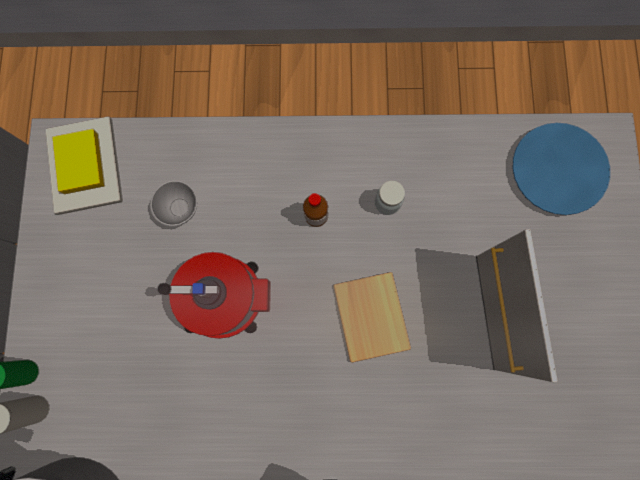

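View pics/side0.png

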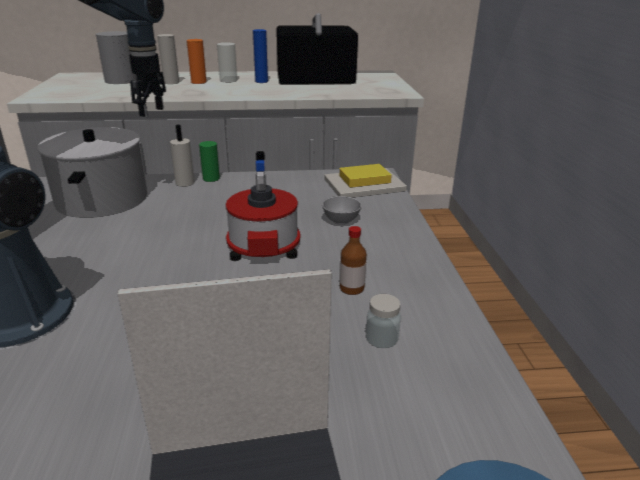

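The top view shows the mill at about (212,295), the blue head at (198,289), the knob at (164,289), the board at (371,317) and the brass rail from (498,250) to (516,370). The panel is to the right of the rail. In the side view the head is at (261,166), and the panel hides the rail.

Run:
```python
import re
t=open('h.py').read()
t=t.replace("    if save:","    from scipy.spatial.transform import Rotation as R\n    s['rotation']=R.from_quat(s['rotation']).as_matrix()\n    if save:")
t+='''
def mask(s,lo,hi,box):
    h=cv2.cvtColor(s['pixels'],cv2.COLOR_RGB2HSV); m=cv2.inRange(h,lo,hi); k=np.zeros_like(m); x0,y0,x1,y1=box; k[y0:y1,x0:x1]=255; return m&k
def tri(s1,p1,s2,p2):
    (e1,d1),(e2,d2)=ray(s1,*p1),ray(s2,*p2); d1/=np.linalg.norm(d1); d2/=np.linalg.norm(d2)
    a=np.linalg.lstsq(np.stack([d1,-d2],1),e2-e1,rcond=None)[0]; A,B=e1+a[0]*d1,e2+a[1]*d2; return (A+B)/2,np.linalg.norm(A-B)
def cen(m):
    M=cv2.moments(m,True); return np.array([M['m10'],M['m01']])/M['m00'],M['m00']
'''
open('h.py','w').write(t)
from h import *
a=snap('top');b=snap('side')
bl=((100,90,40),(130,255,255))
ht,n1=cen(mask(a,*bl,(180,270,220,310))); hs,n2=cen(mask(b,*bl,(245,150,280,185)))
print('head px',ht,n1,hs,n2,'tri',tri(a,ht,b,hs),'onz.22',onz(a,*ht,.215))
dk=((0,0,0),(180,255,45))
m=mask(a,*dk,(155,280,174,298)); kt,n=cen(m); print('knob',kt,n,onz(a,*kt,.216))
# arm min area rect (light grey on red)
m=mask(a,(0,0,110),(180,60,255),(168,280,194,298)); pts=np.argwhere(m)[:,::-1].astype(np.float32); print(len(pts),cv2.minAreaRect(pts),cv2.fitLine(pts,2,0,.01,.01).ravel())
# mill red
r=mask(a,(0,150,60),(6,255,255),(150,240,285,345))|mask(a,(172,150,60),(180,255,255),(150,240,285,345))
c=max(cv2.findContours(r,0,2)[0],key=cv2.contourArea); 
# feet
for box in((240,258,262,277),(240,318,262,336),(178,320,200,336)):
    p,n=cen(mask(a,*dk,box)); print('foot',p,n,onz(a,*p,.006))
w=mask(a,(8,50,80),(25,255,255),(325,265,420,370)); c=max(cv2.findContours(w,0,2)[0],key=cv2.contourArea); R=cv2.minAreaRect(c); print('board',R)
for q in cv2.boxPoints(R): print(onz(a,*q,.014))
print('c',onz(a,*R[0],.014))
g=mask(a,(10,120,60),(30,255,255),(485,240,530,380)); 
pts=np.argwhere(g)[:,::-1]; print(len(pts))
for v in range(246,376,6):
    x=pts[pts[:,1]==v][:,0]
    if len(x): print(v,x.min(),x.max(),np.round(onz(a,x.mean(),v,.175),4))
for n,p in(('jar',(391,190,.085)),('sauce',(316,200,.15)),('bowl',(174,205,.03))): print(n,onz(a,*p))
```

```text
head px [197.55045872 287.97247706] 109.0 [259.66666667 165.17204301] 93.0 tri (array([0.49783355, 0.25370576, 0.20637753]), np.float64(0.0008312161402464818)) onz.22 [0.4974297  0.25142893 0.215     ]
knob [164.58333333 285.25      ] 12.0 [0.50270919 0.31400073 0.216     ]
153 ((180.5, 289.5), (7.0, 21.0), 90.0) [ 9.9964398e-01 -2.6681649e-02  1.8075163e+02  2.8915033e+02]
foot [252.98113208 266.0754717 ] 53.0 [0.56800183 0.17983839 0.006     ]
foot [246. 330.] 1.0 [0.42110626 0.19228648 0.006     ]
foot [187.42857143 330.71428571] 7.0 [0.4198043  0.32630807 0.006     ]
board ((371.4705505371094, 316.6176452636719), (80.80659484863281, 62.90983963012695), 77.47119140625)
[ 0.52456817 -0.00433456  0.014     ]
[ 0.55553934 -0.14604664  0.014     ]
[ 0.37788317 -0.17977123  0.014     ]
[ 0.34840703 -0.04221088  0.014     ]
c [ 0.45022342 -0.0932516   0.014     ]
566
252 492 496 [ 0.5704 -0.3241  0.175 ]
258 493 496 [ 0.5583 -0.3242  0.175 ]
264 494 497 [ 0.5464 -0.3254  0.175 ]
270 495 498 [ 0.5345 -0.3265  0.175 ]
276 496 499 [ 0.5226 -0.3276  0.175 ]
282 496 500 [ 0.5108 -0.3278  0.175 ]
288 498 501 [ 0.4991 -0.3299  0.175 ]
294 498 502 [ 0.4874 -0.33    0.175 ]
300 499 503 [ 0.4757 -0.3311  0.175 ]
306 500 504 [ 0.4641 -0.3322  0.175 ]
312 501 505 [ 0.4526 -0.3333  0.175 ]
318 503 506 [ 0.4411 -0.3354  0.175 ]
324 503 507 [ 0.4297 -0.3355  0.175 ]
330 505 508 [ 0.4183 -0.3375  0.175 ]
336 506 508 [ 0.407  -0.3376  0.175 ]
342 507 510 [ 0.3957 -0.3397  0.175 ]
348 508 510 [ 0.3845 -0.3398  0.175 ]
354 509 511 [ 0.3734 -0.3408  0.175 ]
360 510 512 [ 0.3623 -0.3419  0.175 ]
366 510 522 [ 0.3512 -0.3507  0.175 ]
jar [ 0.72652263 -0.1365138   0.085     ]
sauce [0.68627632 0.0290574  0.15      ]
bowl [0.71005838 0.36543159 0.03      ]
```

Request:
send_rows(commands="85 0 0 -1 1;85 0 0 -1 1;85 0 0 0 1;85 0 0 0 1;85 0 0 0 1;85 0 0 0 1;85 0 0 0 1;85 0 0 0 1;85 0 0 0 1;85 0 0 0 1;85 0 0 0 1;85 0 0 0 1;85 0 0 0 1;85 0 0 0 1;85 0 0 0 1;85 0 0 0 1;85 0 0 0 1;85 0 0 0 1", grip_force=100)

```text
t: 1.7
tcp_pos: [0.1946, 0.5937, 0.279]
tool_rot: [0.709, 0.705, -0.0, 0.0]
force: [0.6, 0.2, -0.1]
finger_gap: 0.995
gripper_force: 0.0
```

```bash
cat >> h.py <<'E'
def st():
    from scipy.spatial.transform import Rotation as R
    r=readout.sense(); M=R.from_quat(r['tool_rot']).as_matrix()
    print('t %.2f'%r['t'],'tcp',np.round(r['tcp_pos'],4),'yawx %.1f yawy %.1f tilt %.2f'%(*np.degrees([np.arctan2(M[1,0],M[0,0]),np.arctan2(M[1,1],M[0,1])]),np.degrees(np.arccos(-M[2,2]))),'F',np.round(r['force'],1),'T',np.round(r['ft_torque'],2),'gap %.1fmm'%(r['finger_gap']*85.4),'gf %.0f'%r['gripper_force']); return np.array(r['tcp_pos']),M
E
python3 - <<'E'
from h import *
p,M=st(); a=snap('top')
m=mask(a,(0,0,110),(180,60,255),(168,280,194,298)); pts=np.argwhere(m)[:,::-1].astype(np.float32)
l=cv2.fitLine(pts,2,0,.01,.01).ravel(); c=l[2:]; A,B=onz(a,*c,.198),onz(a,*(c-10*l[:2]),.198)
print('arm',A,'yaw',np.degrees(np.arctan2(*(B-A)[[1,0]])))
for x in(170,175,180,185,190):
    y=pts[pts[:,0]==x][:,1]; print(x,y.min(),y.max(),onz(a,x,y.mean(),.198))
cv2.imwrite('pics/c1.png',np.hstack([cv2.resize(a['pixels'][270:315,145:225,::-1],None,fx=9,fy=9,interpolation=0)]))
E
```

```text
t 1.70 tcp [0.1946 0.5937 0.279 ] yawx 89.7 yawy -0.3 tilt 0.04 F [ 0.6  0.2 -0.1] T [-0.01  0.03 -0.  ] gap 85.0mm gf 0
arm [0.49705589 0.28823306 0.198     ] yaw 90.09266149179969
170 292.0 292.0 [0.49149262 0.30884117 0.198     ]
175 286.0 293.0 [0.49626391 0.29943889 0.198     ]
180 286.0 292.0 [0.49719152 0.28982071 0.198     ]
185 286.0 292.0 [0.49715708 0.28015364 0.198     ]
190 286.0 292.0 [0.49712265 0.2704897  0.198     ]
```

View pics/c1.png

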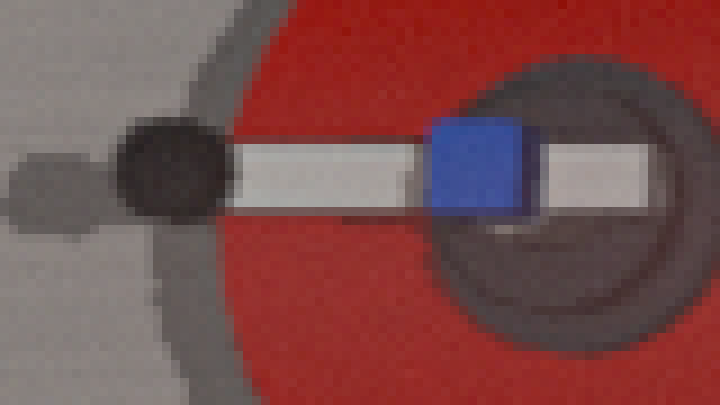

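The crop shows the blue head's top face centred at about (197.3,287.8). The arm lies along the image row with the knob at (164,288), which puts the head at about (0.497, 0.251) with yaw 90°.

Request:
send_rows(commands="85 -1 0.89 0 -0.1;85 -1 0.89 0 0;85 -1 0.89 0 0;85 -1 0.89 0 0;85 -1 0.89 0 0;85 -1 0.89 0 0;85 -1 0.89 0 0;85 -1 0.89 0 0;85 -1 0.89 0 0;85 -1 0.89 0 0;85 -1 0.89 0 0;85 -1 0.89 0 0;85 -1 0.89 0 0;85 -1 0.89 0 0;85 -1 0.89 0 0;85 -1 0.89 0 0;85 -1 0.89 0.5 0;85 -0.1 0 0.5 0;85 0 0 0 0")

```text
t: 3.33
tcp_pos: [0.498, 0.2515, 0.2572]
tool_rot: [0.706, 0.708, -0.002, -0.001]
force: [-0.9, 0.4, -0.1]
finger_gap: 0.995
gripper_force: 0.0
```

Run:
```python
from h import *
st(); a=snap('top','t2.png'); 
cv2.imwrite('pics/c2.png',cv2.resize(a['pixels'][240:340,120:260,::-1],None,fx=5,fy=5,interpolation=0))
print(proj(a,(.497,.251,.22)))
```

```text
t 3.33 tcp [0.498  0.2515 0.2572] yawx 90.1 yawy 0.1 tilt 0.27 F [-0.9  0.4 -0.1] T [0.01 0.01 0.02] gap 85.0mm gf 0
[197.06755366 287.9496856 ]
```

View pics/c2.png

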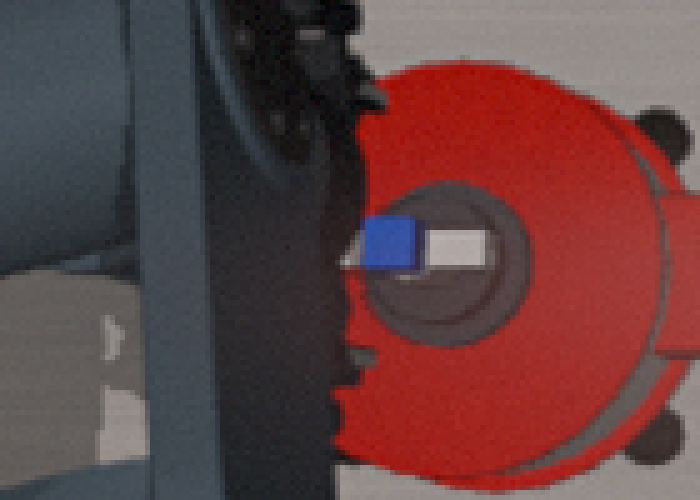

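The crop shows the open fingers straddling the blue head, their mid row consistent with the head's at (197,288). Descend and close.

Request:
send_rows(commands="85 0 -0.05 0.7 0;60 0 0 0.8 0;45 0 0 0.8 0;45 0 0 0.7 0;35 0 0 0 0;30 0 0 0 0;26 0 0 0 0;23 0 0 0 0;21 0 0 0 0;15 0 0 0 0;15 0 0 0 0;15 0 0 0 0;15 0 0 0 0", grip_force=100)

```text
t: 4.47
tcp_pos: [0.4982, 0.2535, 0.2007]
tool_rot: [0.706, 0.709, 0.001, 0.0]
force: [-0.2, 0.1, 7.2]
finger_gap: 0.214
gripper_force: 97.9
```

Run:
```python
from h import *
st()
```

```text
t 4.47 tcp [0.4982 0.2535 0.2007] yawx 90.2 yawy 0.2 tilt 0.13 F [-0.2  0.1  7.2] T [ 0.1   0.28 -0.  ] gap 18.3mm gf 98
```

Request:
send_rows(commands="15 0 0 -0.01 1;15 0 0 -0.01 1;15 0 0 -0.01 1;15 0 0 -0.01 1;15 0 0 -0.01 1;15 0 0 -0.01 1;15 0 0 -0.01 1;15 0 0 -0.01 1;15 0 0 -0.01 1;15 0 0 -0.01 1;15 0 0 -0.01 1;15 0 0 -0.01 1;15 0 0 -0.01 1;15 0 0 -0.01 1;15 0 0 -0.01 1;15 0 0 -0.01 1;15 0 0 -0.01 1;15 0 0 -0.01 1;15 0 0 -0.01 1", grip_force=110)

```text
t: 6.05
tcp_pos: [0.4997, 0.251, 0.2018]
tool_rot: [0.992, 0.124, 0.002, 0.003]
force: [6.1, -4.2, -11.3]
finger_gap: 0.21
gripper_force: 107.8
```

Run:
```python
from h import *
st(); a=snap('top','t3.png')
```

```text
t 6.05 tcp [0.4997 0.251  0.2018] yawx 14.3 yawy -75.7 tilt 0.36 F [  6.1  -4.2 -11.3] T [-0.88 -1.3   0.57] gap 17.9mm gf 108
```

View pics/t3.png

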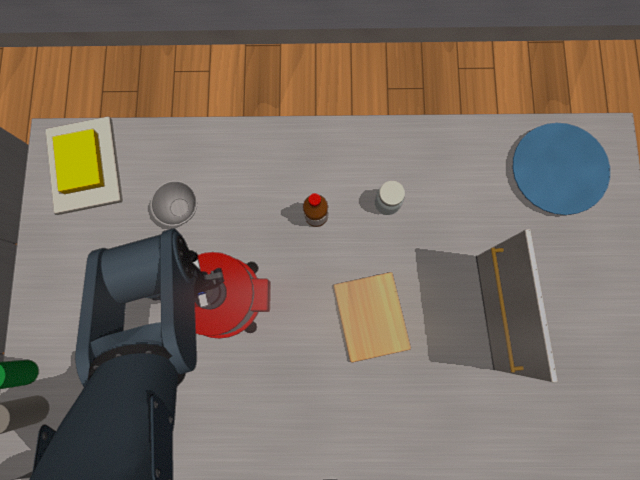

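The crank has turned with the gripper: its lip end is at (208,299). The mill's feet, at (252,267) and (250,327), have not moved. The pull is 11 N. Twist back.

Request:
send_rows(commands="15 0 0 -0.012 -1;15 0 0 -0.012 -1;15 0 0 -0.012 -1;15 0 0 -0.012 -1;15 0 0 -0.012 -1;15 0 0 -0.012 -1;15 0 0 -0.012 -1;15 0 0 -0.012 -1;15 0 0 -0.012 -1;15 0 0 -0.012 -1;15 0 0 -0.012 -1;15 0 0 -0.012 -1;15 0 0 -0.012 -1;15 0 0 -0.012 -1;15 0 0 -0.012 -1;15 0 0 -0.012 -1;15 0 0 -0.012 -1;15 0 0 -0.012 -1;15 0 0 -0.012 -1")

```text
t: 7.68
tcp_pos: [0.4978, 0.2539, 0.205]
tool_rot: [0.706, 0.709, 0.001, -0.001]
force: [3.3, 4.0, -15.5]
finger_gap: 0.214
gripper_force: 108.0
```

Run:
```python
from h import *
st()
```

```text
t 7.68 tcp [0.4978 0.2539 0.205 ] yawx 90.2 yawy 0.2 tilt 0.16 F [  3.3   4.  -15.5] T [ 0.85 -0.88 -0.54] gap 18.3mm gf 108
```

Request:
send_rows(commands="15 0 0 -0.012 -1;15 0 0 -0.012 -1;15 0 0 -0.012 -1;15 0 0 -0.012 -1;15 0 0 -0.012 1;15 0 0 -0.012 1;15 0 0 -0.012 1;15 0 0 -0.012 1;15 0 0 -0.012 1;15 0 0 -0.012 1;15 0 0 -0.012 1;15 0 0 -0.012 1;15 0 0 -0.012 1;15 0 0 -0.012 1;15 0 0 -0.012 1;15 0 0 -0.012 1;15 0 0 -0.012 1;15 0 0 -0.012 1;15 0 0 -0.012 1;15 0 0 -0.012 1")

```text
t: 9.35
tcp_pos: [0.4992, 0.2517, 0.2095]
tool_rot: [0.933, 0.36, 0.0, 0.002]
force: [7.2, -2.1, -18.7]
finger_gap: 0.212
gripper_force: 108.1
```

Run:
```python
from h import *
st()
```

```text
t 9.35 tcp [0.4992 0.2517 0.2095] yawx 42.2 yawy -47.8 tilt 0.23 F [  7.2  -2.1 -18.7] T [-0.24 -1.58  0.51] gap 18.1mm gf 108
```

Request:
send_rows(commands="15 0 0 -0.012 1;15 0 0 -0.012 1;15 0 0 -0.012 1;15 0 0 -0.012 1;15 0 0 -0.012 1;15 0 0 -0.012 1;15 0 0 -0.012 1;15 0 0 -0.012 -1;15 0 0 -0.012 -1;15 0 0 -0.012 -1;15 0 0 -0.012 -1;15 0 0 -0.012 -1;15 0 0 -0.012 -1;15 0 0 -0.012 -1;15 0 0 -0.012 -1;15 0 0 -0.012 -1;15 0 0 -0.012 -1;15 0 0 -0.012 -1;15 0 0 -0.012 -1;15 0 0 -0.012 -1")

```text
t: 11.02
tcp_pos: [0.4988, 0.2531, 0.2152]
tool_rot: [0.837, 0.547, 0.001, 0.0]
force: [5.3, 1.4, -12.9]
finger_gap: 0.216
gripper_force: 109.1
```

Request:
send_rows(commands="15 0 0 -0.012 -1;15 0 0 -0.012 -1;15 0 0 -0.012 -1;15 0 0 -0.012 -1;15 0 0 -0.012 -1;15 0 0 -0.012 -1;15 0 0 -0.012 -1;15 0 0 -0.012 1;15 0 0 -0.012 1;15 0 0 -0.012 1;15 0 0 -0.012 1;15 0 0 -0.012 1;15 0 0 -0.012 1;15 0 0 -0.012 1;15 0 0 -0.012 1;15 0 0 -0.012 1;15 0 0 -0.012 1;15 0 0 -0.012 1;15 0 0 -0.012 1;15 0 0 -0.012 1")

```text
t: 12.68
tcp_pos: [0.4985, 0.2526, 0.2218]
tool_rot: [0.933, 0.359, 0.001, 0.001]
force: [1.8, -1.1, -2.5]
finger_gap: 0.213
gripper_force: 110.4
```

Run:
```python
from h import *
st()
b=snap('side','s4.png'); cv2.imwrite('pics/c4.png',cv2.resize(b['pixels'][110:270,190:340,::-1],None,fx=3.6,fy=3.6))
```

```text
t 12.68 tcp [0.4985 0.2526 0.2218] yawx 42.1 yawy -47.9 tilt 0.12 F [ 1.8 -1.1 -2.5] T [-0.18 -0.49 -0.  ] gap 18.2mm gf 110
```

View pics/c4.png

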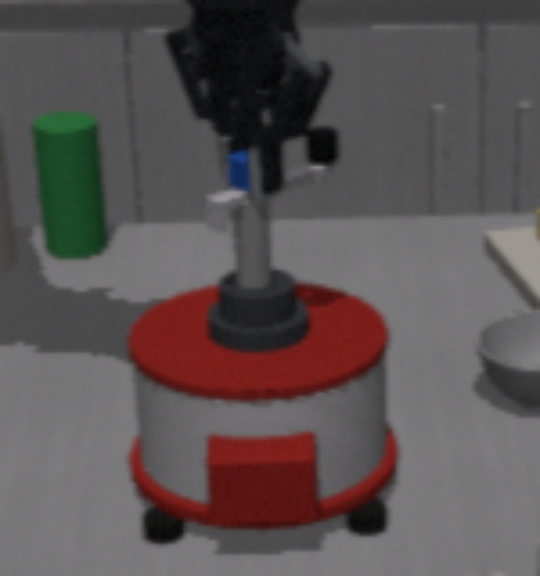

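The side crop shows the pin almost out of the boss, with the mill on its feet at about (235,256) and (292,253) in full-picture pixels. The force is now only the crank's weight. Keep twisting out, back to yaw 0.

Request:
send_rows(commands="15 0 0 -0.02 -1;15 0 0 -0.02 -1;15 0 0 -0.02 -1;15 0 0 -0.03 -1;15 0 0 -0.05 -1;15 0 0 -0.1 -1;15 0 0 -0.1 -1;15 0 0 -0.1 -1;15 0 0 -0.1 -1;15 0 0 -0.1 -1;15 0 0 -0.1 -1;15 0 0 -0.1 -1;15 0 0 -0.2 0;15 0 0 -0.2 0;15 0 0 0 0;15 0 0 0 0")

```text
t: 14.07
tcp_pos: [0.4977, 0.2531, 0.2471]
tool_rot: [0.706, 0.708, 0.0, 0.0]
force: [0.8, 0.5, -2.7]
finger_gap: 0.214
gripper_force: 110.5
```

Run:
```python
from h import *
st()
b=snap('side'); a=snap('top')
bl=((100,90,40),(130,255,255))
# pin-bottom check in side view: print grey column of pixels below head
x=259
for v in range(140,200,2): print(v,b['pixels'][v,252:268:3].tolist() if v%6==0 else '',end='\n' if v%6==0 else '')
print(proj(b,(.4985,.2526,.152)),proj(b,(.4985,.2526,.165)),proj(b,(.4985,.2526,.225)))
```

```text
t 14.07 tcp [0.4977 0.2531 0.2471] yawx 90.2 yawy 0.2 tilt 0.03 F [ 0.8  0.5 -2.7] T [-0.02 -0.02  0.01] gap 18.3mm gf 111
140 142 144 [[72, 73, 73], [26, 46, 91], [20, 45, 92], [18, 43, 91], [77, 78, 81], [27, 27, 29]]
146 148 150 [[69, 69, 70], [34, 49, 85], [18, 46, 96], [19, 44, 94], [73, 75, 79], [31, 33, 34]]
152 154 156 [[87, 86, 86], [76, 77, 78], [146, 144, 146], [143, 140, 142], [69, 68, 69], [85, 84, 86]]
158 160 162 [[86, 85, 87], [71, 70, 72], [113, 111, 114], [110, 109, 111], [69, 68, 69], [87, 87, 87]]
164 166 168 [[84, 84, 85], [72, 71, 73], [73, 72, 74], [63, 61, 63], [61, 60, 61], [88, 88, 89]]
170 172 174 [[119, 119, 119], [95, 94, 96], [72, 71, 71], [60, 59, 61], [64, 62, 63], [120, 119, 120]]
176 178 180 [[122, 120, 121], [119, 118, 119], [97, 95, 96], [93, 92, 92], [114, 113, 114], [118, 118, 119]]
182 184 186 [[94, 93, 97], [51, 51, 55], [30, 29, 33], [28, 28, 31], [25, 24, 28], [49, 50, 52]]
188 190 192 [[31, 29, 33], [37, 40, 42], [46, 48, 52], [46, 47, 50], [43, 42, 47], [32, 33, 36]]
194 196 198 [[31, 31, 34], [31, 32, 33], [33, 34, 36], [34, 34, 38], [30, 30, 34], [31, 30, 33]]
[261.07939264 186.58036627] [260.85504546 181.57751378] [259.78925388 157.81078744]
```

Request:
send_rows(commands="15 -0.5 -0.07 0 0;15 -1 -0.14 0 0;15 -1 -0.14 0 0;15 -1 -0.14 0 0;15 -1 -0.14 0 0;15 -1 -0.14 0 0;15 -1 -0.14 0 0;15 -1 -0.14 0 0;15 -1 -0.14 0 0;15 -1 -0.14 0.5 0;15 -1 -0.14 0.7 0;15 -1 -0.14 0.8 0;15 -1 -0.14 0.8 0;15 -1 -0.14 0.8 0;15 -1 -0.14 0.8 0;15 -1 -0.14 0.8 0;15 -1 -0.14 0.8 0;15 -0.6 -0.1 0.5 0;15 0 0 0.3 0;15 0 0 0 0")

```text
t: 15.83
tcp_pos: [0.45, -0.0897, 0.1099]
tool_rot: [0.706, 0.708, -0.0, -0.001]
force: [1.0, -0.2, -2.4]
finger_gap: 0.212
gripper_force: 110.4
```

Run:
```python
from h import *
st()
a=snap('top')
w=mask(a,(8,50,80),(25,255,255),(325,265,420,370)); print(cen(w))
```

```text
t 15.83 tcp [ 0.45   -0.0897  0.1099] yawx 90.1 yawy 0.1 tilt 0.15 F [ 1.  -0.2 -2.4] T [ 0.04 -0.06 -0.01] gap 18.1mm gf 110
(array([350.73977087, 292.73322422]), 611.0)
```

Foot is about 25 mm above the board; lower slowly until the force rises.

Request:
send_rows(commands="15 0 0 0.3 0;15 0 0 0.3 0;15 0 0 0.2 0;15 0 0 0.1 0;15 0 0 0.1 0;15 0 0 0.05 0;15 0 0 0.05 0;15 0 0 0 0")

```text
t: 16.55
tcp_pos: [0.4509, -0.0891, 0.0888]
tool_rot: [0.706, 0.709, -0.0, 0.0]
force: [-0.3, 0.0, -2.3]
finger_gap: 0.211
gripper_force: 110.4
```

Request:
send_rows(commands="15 0 0 0.05 0;15 0 0 0.05 0;15 0 0 0 0")

```text
t: 16.8
tcp_pos: [0.4509, -0.0892, 0.0868]
tool_rot: [0.706, 0.709, 0.0, -0.0]
force: [-0.5, -0.3, -2.4]
finger_gap: 0.207
gripper_force: 110.4
```

Request:
send_rows(commands="15 0 0 0.05 0;15 0 0 0.05 0;15 0 0 0 0")

```text
t: 17.05
tcp_pos: [0.4509, -0.0892, 0.0848]
tool_rot: [0.706, 0.709, 0.0, 0.0]
force: [-0.3, -0.5, -3.7]
finger_gap: 0.208
gripper_force: 110.8
```

Request:
send_rows(commands="15 0 0 0.04 0;15 0 0 0.04 0;15 0 0 0 0")

```text
t: 17.3
tcp_pos: [0.451, -0.0892, 0.0847]
tool_rot: [0.705, 0.709, 0.0, 0.001]
force: [-2.3, 1.2, 12.7]
finger_gap: 0.212
gripper_force: 112.9
```

Request:
send_rows(commands="15 0 0 -0.03 0;22 0 0 0 0;25 0 0 0 0;30 0 0 0 0;40 0 0 0 0;50 0 0 0 0;60 0 0 0 0;60 0 0 0 0;60 0 0 0 0", grip_force=40)

```text
t: 18.05
tcp_pos: [0.4509, -0.0891, 0.0838]
tool_rot: [0.706, 0.709, -0.0, -0.0]
force: [0.3, 0.8, 0.1]
finger_gap: 0.702
gripper_force: 0.0
```

Run:
```python
from h import *
st()
b=snap('side','s5.png'); a=snap('top','t5.png')
# stand check: top crop + side crop
A=cv2.resize(a['pixels'][250:380,320:450,::-1],(400,400),interpolation=0); B=cv2.resize(b['pixels'][150:330,200:380,::-1],(400,400))
cv2.imwrite('pics/c5.png',np.hstack([A,B]))
for p in((.451,-.089,.093),(.451,-.023,.093),(.451,-.089,.104)): print(proj(a,p),proj(b,p))
```

```text
t 18.05 tcp [ 0.4509 -0.0891  0.0838] yawx 90.2 yawy 0.2 tilt 0.01 F [0.3 0.8 0.1] T [-0.   -0.05 -0.04] gap 60.0mm gf 0
[372.72816244 314.88412593] [236.98315658 288.78586995]
[341.38673681 314.97061895] [238.32483261 269.80814202]
[373.20402683 314.67341174] [236.60579399 283.91359125]
```

View pics/c5.png

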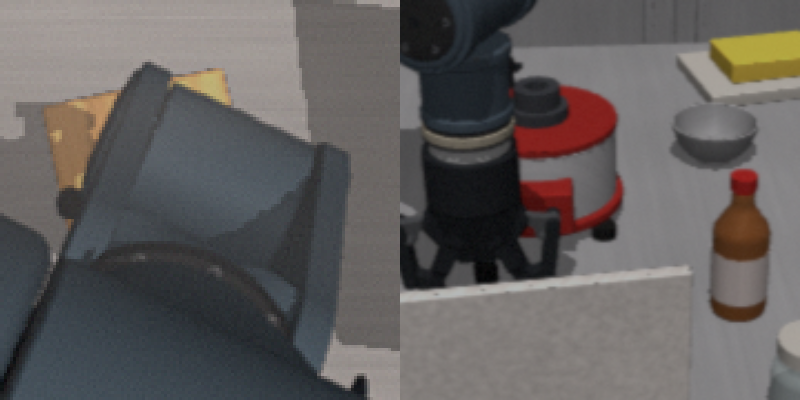

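The knob is visible at (342,316), as predicted for a crank standing upright. The rest is hidden by the wrist, so back off to one side and measure the crank and rail with the same camera.

Request:
send_rows(commands="60 0 0 -0.5 0;60 0 0 -1 0;60 0 0 -1 0;60 0 0 -1 0;60 0.5 0 -1 0;60 1 0 0 0;60 1 0 0 0;60 1 0 0 0;60 1 0 0 0;60 1 0 0 0;60 1 0 0 0;60 1 0 0 0;60 1 0 0 0;60 1 0 0 0;60 1 0 0 0;60 0 0 0 0")

```text
t: 19.48
tcp_pos: [0.4495, 0.1234, 0.1739]
tool_rot: [0.705, 0.71, 0.0, -0.0]
force: [0.8, -0.3, 0.6]
finger_gap: 0.702
gripper_force: 0.0
```

Run:
```python
from h import *
st()
a=snap('top','t6.png'); b=snap('side')
cv2.imwrite('pics/c6.png',cv2.resize(a['pixels'][285:345,330:410,::-1],None,fx=9,fy=9,interpolation=0))
print(cen(mask(a,(100,90,40),(130,255,255),(350,290,400,340))))
for n,z in(('rail',.175),):
  g=mask(a,(10,120,60),(30,255,255),(485,240,530,380)); pts=np.argwhere(g)[:,::-1]
  P=np.array([onz(a,pts[pts[:,1]==v][:,0].mean(),v,.177)[:2] for v in range(258,360)])
  k=np.polyfit(P[:,0],P[:,1],1); print('rail y=',k,'ang',np.degrees(np.arctan(k[0])), 'res',np.std(P[:,1]-np.polyval(k,P[:,0])))
  print('ends',[onz(a,*pts[i],.175) for i in(pts[:,1].argmin(),pts[:,1].argmax())])
```

```text
t 19.48 tcp [0.4495 0.1234 0.1739] yawx 90.4 yawy 0.4 tilt 0.05 F [ 0.8 -0.3  0.6] T [-0.05 -0.    0.  ] gap 60.0mm gf 0
(array([374.09210526, 315.06578947]), 76.0)
rail y= [ 0.09223913 -0.37445144] ang 5.2700007751417 res 0.0004415406530949274
ends [array([ 0.57843002, -0.31871087,  0.175     ]), array([ 0.34200687, -0.34037904,  0.175     ])]
```

View pics/c6.png

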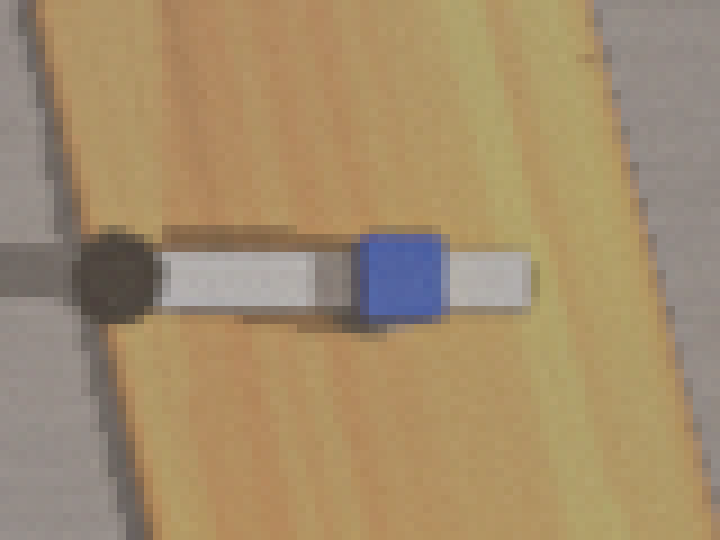

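The crop shows the crank upright on the board. The head's top is centred at about (374,315), the knob at (342.5,315) and the lip end at (388.5,315), so the crank's axis is at y ≈ -0.091 in camera terms. Next, take it by the arm.

Request:
send_rows(commands="60 -1 0 0 0;60 -1 0 0 0;60 -1 0 0 0;60 -1 0 0 0;60 -1 0 0 0;60 -1 0 0 0;60 -1 0 0 0;60 -1 0 0 0;60 -1 0 0 0;60 0 0.05 0 0;60 0 0 0.5 0;60 0 0 1 0;60 0 0 1 0;50 0 0 1 0;50 0 0 1 0;50 0 0 0.5 0;50 0 0 0 0")

```text
t: 21.0
tcp_pos: [0.4501, -0.0589, 0.072]
tool_rot: [0.706, 0.708, -0.001, -0.002]
force: [0.4, -0.1, -0.3]
finger_gap: 0.586
gripper_force: 0.0
```

Run:
```python
from h import *
st()
```

```text
t 21.00 tcp [ 0.4501 -0.0589  0.072 ] yawx 90.2 yawy 0.2 tilt 0.29 F [ 0.4 -0.1 -0.3] T [-0.05  0.02 -0.06] gap 50.1mm gf 0
```

Request:
send_rows(commands="40 0.07 0.04 0.25 0;30 0 0 0 0;24 0 0 0 0;20 0 0 0 0;17 0 0 0 0;15 0 0 0 0;13 0 0 0 0;11 0 0 0 0;9 0 0 0 0;9 0 0 0 0;9 0 0 0 0", grip_force=80)

```text
t: 21.92
tcp_pos: [0.4522, -0.0575, 0.0694]
tool_rot: [0.706, 0.709, -0.0, -0.0]
force: [-1.4, 2.1, 5.0]
finger_gap: 0.141
gripper_force: 77.8
```

Run:
```python
from h import *
st()
```

```text
t 21.92 tcp [ 0.4522 -0.0575  0.0694] yawx 90.2 yawy 0.2 tilt 0.02 F [-1.4  2.1  5. ] T [ 0.11  0.25 -0.02] gap 12.1mm gf 78
```

Request:
send_rows(commands="9 0 0 -0.2 0;9 0 0 -0.4 0;9 0 0 -0.6 0;9 0 0 -0.8 0;9 0 0 -0.9 0;9 0 0 -0.9 0;9 0 0 -0.9 0;9 0 0 -0.9 0;9 0 0 -0.9 0;9 0 0 -0.6 -0.5;9 0 0 -0.3 -0.5;9 0 0 0 -0.25;9 0 0 0 0")

```text
t: 23.0
tcp_pos: [0.4523, -0.0576, 0.2172]
tool_rot: [0.674, 0.739, 0.0, 0.0]
force: [0.4, -0.0, -2.8]
finger_gap: 0.144
gripper_force: 78.0
```

Run:
```python
from h import *
p,M=st()
a=snap('top');b=snap('side')
A=cv2.resize(a['pixels'][240:390,320:470,::-1],(400,400),interpolation=0); B=cv2.resize(b['pixels'][180:300,190:310,::-1],(400,400))
cv2.imwrite('pics/c7.png',np.hstack([A,B]))
```

```text
t 23.00 tcp [ 0.4523 -0.0576  0.2172] yawx 95.3 yawy 5.3 tilt 0.03 F [ 0.4 -0.  -2.8] T [ 0.14 -0.01 -0.01] gap 12.3mm gf 78
```

View pics/c7.png

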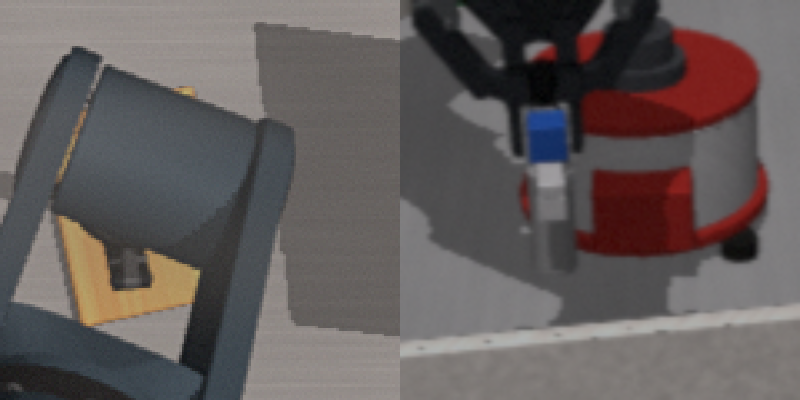

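The side crop shows the crank held by its arm and hanging level, with the blue head at about (234,221) and the pin foot at (237,261). Move over the rail.

Request:
send_rows(commands="9 -0.5 -0.1 0 0;9 -1 -0.1 0 0;9 -1 -0.1 0 0;9 -1 -0.1 0 0;9 -1 -0.1 0 0;9 -1 -0.1 0 0;9 -1 -0.1 0 0;9 -1 -0.1 0 0;9 -1 -0.1 0 0;9 -1 -0.1 0 0;9 -1 -0.1 0 0;9 -0.5 -0.05 0 0;9 0 0 0 0;9 0 0 0 0")

```text
t: 24.27
tcp_pos: [0.4491, -0.2787, 0.2161]
tool_rot: [0.675, 0.738, 0.0, -0.001]
force: [-0.1, 0.3, -4.0]
finger_gap: 0.141
gripper_force: 78.0
```

Run:
```python
from h import *
p,M=st()
T=np.array([.450,-.2803,p[2]]); print('remaining tool xyz mm',M.T@(T-p)*1e3)
a=snap('top')
A=cv2.resize(a['pixels'][230:390,430:570,::-1],(525,600),interpolation=0)
cv2.imwrite('pics/c8.png',A)
c,s=np.cos(np.radians(95.3)),np.sin(np.radians(95.3))
ax=np.array([.450,-.2803])-.0338*np.array([c,s]); 
for r,z in((0,.252),(-.032,.23),(-.019,.22)): print(proj(a,(*(ax+r*np.array([c,s])),z)))
```

```text
t 24.27 tcp [ 0.4491 -0.2787  0.2161] yawx 95.2 yawy 5.2 tilt 0.14 F [-0.1  0.3 -4. ] T [0.07 0.04 0.02] gap 12.0mm gf 78
remaining tool xyz mm [-1.65033294  0.78993844 -0.00451388]
[507.31227829 309.76344354]
[520.39365037 308.68477016]
[511.28302276 309.64590823]
```

View pics/c8.png

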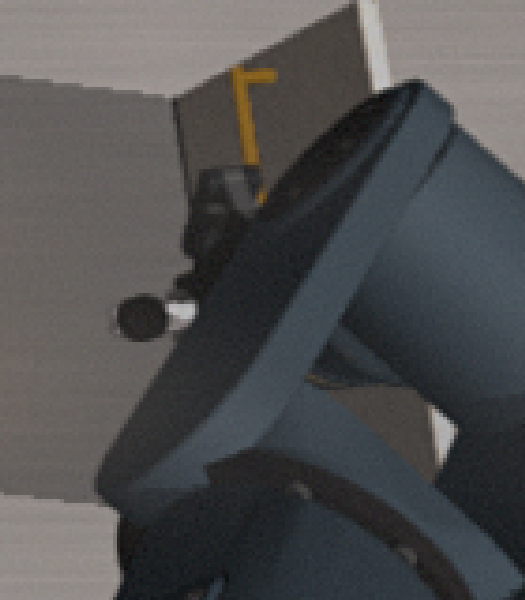

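The crop shows the knob's top face at about (468,314) in full-picture pixels. The hook itself is hidden by the wrist, so I check the hook's position from the knob.

Run:
```python
from h import *
p,M=st()
a=snap('top')
c=M[:2,0]
k=onz(a,468.2,314.3,p[2]-.0554+.090)[:2]
ax=k-.066*c; sl=k-.085*c
n=np.array([.0922,-1])/np.hypot(1,.0922)  # into panel
print('knob',k,'axis',ax,'slot',sl,'rail y there',.0922*sl[0]-.3751,'slot past rail mm',1e3*((sl-[0,-.3751])@n))
print('pred axis',p[:2]-.0338*c,'slot',1e3*((p[:2]-.0528*c-[0,-.3751])@n))
g=cv2.cvtColor(a['pixels'],cv2.COLOR_RGB2GRAY); print(g[310:319,458:480])
```

```text
t 24.32 tcp [ 0.449  -0.2779  0.2162] yawx 95.2 yawy 5.2 tilt 0.16 F [ 0.5  0.7 -2.7] T [ 0.08  0.01 -0.05] gap 12.0mm gf 78
knob [ 0.44536746 -0.2445148 ] axis [ 0.45137313 -0.31024079] slot [ 0.45310203 -0.32916191] rail y there -0.33332399265562573 slot past rail mm -4.1445027265476755
pred axis [ 0.45209466 -0.31154264] slot -2.7819085964100965
[[ 99 101  96  90  58  38  39  35  29  35  35  31  32  39  54  77  90  97
   96  70  77  99]
 [ 94  91  81  61  40  37  37  36  35  37  38  36  35  32  44 111 171 177
  176 171 171 175]
 [ 88  95  88  45  30  36  36  36  37  35  38  37  35  31  32  76 148 186
  184 182 181 182]
 [ 82  84  85  38  36  39  42  41  39  39  35  33  38  34  32  53 121 181
  180 181 180 185]
 [ 85  73  71  37  38  38  41  41  38  39  41  38  39  34  34  37  82 139
  150 177 182 184]
 [ 90  69  66  41  34  39  45  46  39  39  41  36  37  39  37  37  80 122
  125 138 136 133]
 [ 95  88  97  49  39  39  41  45  36  40  41  36  41  39  31  43  83 123
  122 124 115  91]
 [ 95  93 106  61  38  40  38  43  41  37  41  38  35  37  31  56  95 124
  125 116  76  52]
 [ 92  90 101  76  43  39  38  38  45  42  35  43  40  33  45  66  80  77
   72  65  46  41]]
```

Request:
send_rows(commands="9 -0.16 0 0 0;9 0 0 0.3 0;9 0 0 0.5 0;9 0 0 0.3 0;9 0 0 0.1 0;9 0 0 0.1 0;9 0 0 0 0")

```text
t: 24.95
tcp_pos: [0.4499, -0.2818, 0.1902]
tool_rot: [0.674, 0.739, 0.0, -0.001]
force: [0.4, 0.6, -2.5]
finger_gap: 0.139
gripper_force: 78.0
```

Request:
send_rows(commands="9 0 0 0.08 0;9 0 0 0.08 0;9 0 0 0.08 0;9 0 0 0 0")

```text
t: 25.28
tcp_pos: [0.45, -0.282, 0.1859]
tool_rot: [0.674, 0.739, 0.0, -0.0]
force: [-0.2, -0.4, -2.6]
finger_gap: 0.142
gripper_force: 78.0
```

Request:
send_rows(commands="9 0 0 0.08 0;9 0 0 0.08 0;9 0 0 0 0")

```text
t: 25.53
tcp_pos: [0.4499, -0.282, 0.1826]
tool_rot: [0.674, 0.739, 0.0, -0.0]
force: [0.5, -0.7, -2.6]
finger_gap: 0.14
gripper_force: 78.0
```

Request:
send_rows(commands="9 0 0 0.08 0;9 0 0 0.08 0;9 0 0 0 0")

```text
t: 25.78
tcp_pos: [0.4499, -0.2819, 0.1793]
tool_rot: [0.674, 0.739, -0.0, -0.0]
force: [-0.1, 1.1, -3.2]
finger_gap: 0.146
gripper_force: 78.0
```

Request:
send_rows(commands="9 0 0 0.07 0;9 0 0 0.07 0;9 0 0 0 0")

```text
t: 26.03
tcp_pos: [0.4499, -0.282, 0.1766]
tool_rot: [0.674, 0.739, -0.0, -0.0]
force: [-0.3, 0.7, -3.9]
finger_gap: 0.139
gripper_force: 78.0
```

Request:
send_rows(commands="9 0 0 0.05 0;9 0 0 0.05 0;9 0 0 0 0")

```text
t: 26.28
tcp_pos: [0.4501, -0.2821, 0.1748]
tool_rot: [0.674, 0.739, -0.0, 0.0]
force: [0.3, 0.3, -2.1]
finger_gap: 0.139
gripper_force: 78.1
```

Request:
send_rows(commands="9 0 0 0.05 0;9 0 0 0.05 0;9 0 0 0 0")

```text
t: 26.53
tcp_pos: [0.4502, -0.2821, 0.1734]
tool_rot: [0.674, 0.739, -0.0, 0.0]
force: [-1.4, 1.5, 4.3]
finger_gap: 0.145
gripper_force: 78.8
```

Hook is seated on the rail. Let it down along its droop arc with a light grip so that it pivots in the pads.

Request:
send_rows(commands="9 0 0 0 0;9 0 0 0 0;9 0 0 0.1 0;9 0 0 0.1 0;9 0 0 0.1 0;9 0 0 0.1 0;9 -0.01 0 0.1 0;9 -0.01 0 0.1 0;9 0 0 0 0", grip_force=20)

```text
t: 27.28
tcp_pos: [0.4501, -0.2821, 0.162]
tool_rot: [0.674, 0.739, 0.0, 0.0]
force: [-3.6, 5.4, 11.7]
finger_gap: 0.143
gripper_force: 81.9
```

Run:
```python
from h import *
st()
```

```text
t 27.28 tcp [ 0.4501 -0.2821  0.162 ] yawx 95.3 yawy 5.3 tilt 0.02 F [-3.6  5.4 11.7] T [ 0.06  0.35 -0.08] gap 12.2mm gf 82
```

Request:
send_rows(commands="12 -0.02 0 0.1 0;12 -0.03 0 0.1 0;12 -0.03 0 0.1 0;12 0 0 0 0", grip_force=20)

```text
t: 27.62
tcp_pos: [0.45, -0.2832, 0.1556]
tool_rot: [0.674, 0.739, 0.0, -0.0]
force: [-2.5, 4.7, 9.4]
finger_gap: 0.144
gripper_force: 74.2
```

Run:
```python
from h import *
st()
b=snap('side'); a=snap('top')
g=cv2.cvtColor(a['pixels'],cv2.COLOR_RGB2GRAY)
m=mask(a,(0,0,0),(180,255,50),(450,300,474,335)); print(cen(m))
cv2.imwrite('pics/c9.png',cv2.resize(a['pixels'][230:390,430:570,::-1],(525,600),interpolation=0))
```

```text
t 27.62 tcp [ 0.45   -0.2832  0.1556] yawx 95.3 yawy 5.3 tilt 0.06 F [-2.5  4.7  9.4] T [ 0.25  0.31 -0.14] gap 12.3mm gf 74
(array([465.19815668, 320.79723502]), 217.0)
```

View pics/c9.png

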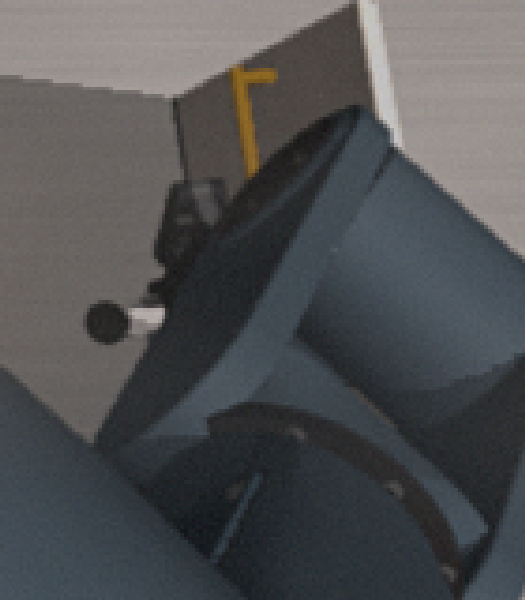

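The crop shows the knob at about (458,315), now face-on to the camera, so the crank is drooping forward on the rail. Go a little further, then open.

Request:
send_rows(commands="12 -0.04 0 0.1 0;12 -0.04 0 0.1 0;12 0 0 0 0")

```text
t: 27.97
tcp_pos: [0.4501, -0.2843, 0.1518]
tool_rot: [0.674, 0.739, 0.001, -0.001]
force: [-3.3, 6.3, 11.3]
finger_gap: 0.142
gripper_force: 75.7
```

Request:
send_rows(commands="12 -0.04 0 0.08 0;12 0 0 0 0")

```text
t: 28.13
tcp_pos: [0.45, -0.2844, 0.1508]
tool_rot: [0.674, 0.739, 0.001, -0.001]
force: [-3.2, 8.8, 15.4]
finger_gap: 0.145
gripper_force: 76.5
```

Request:
send_rows(commands="13 0 0 -0.03 0;13 0 0 0 0;14 0 0 0 0;16 0 0 0 0;20 0 0 0 0;26 0 0 0 0;32 0 0 0 0;40 0 0 0 0;50 0 0 0 0;50 0 0 0 0")

```text
t: 28.97
tcp_pos: [0.4505, -0.2867, 0.1498]
tool_rot: [0.674, 0.739, -0.0, 0.0]
force: [-0.1, -0.1, 0.5]
finger_gap: 0.587
gripper_force: 0.0
```

Run:
```python
from h import *
st()
a=snap('top')
print(cen(mask(a,(0,0,0),(180,255,50),(448,306,466,326))))
```

```text
t 28.97 tcp [ 0.4505 -0.2867  0.1498] yawx 95.2 yawy 5.2 tilt 0.01 F [-0.1 -0.1  0.5] T [ 0.05  0.03 -0.04] gap 50.1mm gf 0
(array([454.54545455, 316.46464646]), 99.0)
```

Request:
send_rows(commands="50 0 0 -0.2 0;50 0 0 -0.4 0;50 0 0 -0.6 0;50 0 0 -0.8 0;50 0 0 -1 0;50 0 0 -1 0;50 0 0 -1 0;50 0 0 -1 0;50 1 0 -0.5 0;50 1 0 0 0;50 1 0 0 0;50 1 0 0 0;50 1 0 0 0;50 1 0 0 0;50 1 0 0 0;50 1 0 0 0;50 1 0 0 0;50 1 0 0 0;50 0 0 0 0;50 0 0 0 0")

```text
t: 30.68
tcp_pos: [0.4321, -0.0867, 0.2806]
tool_rot: [0.673, 0.739, 0.0, 0.001]
force: [0.3, -0.5, -0.5]
finger_gap: 0.587
gripper_force: 0.0
```

Run:
```python
from h import *
st()
a=snap('top')
cv2.imwrite('pics/c10.png',cv2.resize(a['pixels'][240:380,430:560,::-1],(555,598),interpolation=0))
```

```text
t 30.68 tcp [ 0.4321 -0.0867  0.2806] yawx 95.4 yawy 5.4 tilt 0.08 F [ 0.3 -0.5 -0.5] T [-0.02 -0.03  0.01] gap 50.1mm gf 0
```

View pics/c10.png

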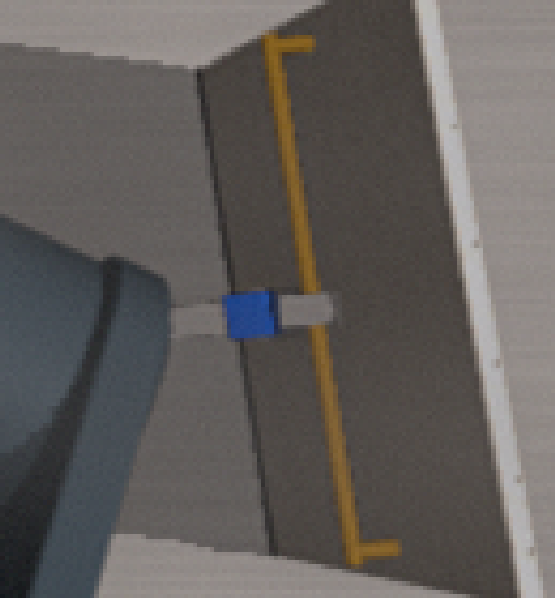

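The last crop shows the crank hanging over the rail: the head is at (488,313), and the lip end passes the rail at about (505,312). The arm points away from the panel and the gripper is clear, so I hand in.

```bash
python3 -c "
from station import sign_off
print(sign_off())"
```

```text
the job is handed in; nothing more can be done
None
```

I twisted the crank out of the mill, stood it on the board, took it again by its arm and hung it over the brass rail. The last picture shows it hanging there, let go, with the gripper clear. The job is handed in at about 31 s, but the hand-in returned no verdict.

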